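Flip open the tool chest and slide its till aside

ROBOT

A 6-joint arm with a two-finger parallel gripper is mounted at the origin on the work surface. World frame = base frame: x ahead of the robot, y to its left, z up, the work surface at z = 0. Lengths are in m, angles in rad, forces in N, time in s.
With the tool pointing down it reaches from about 0.375 to 0.9 m from the base axis. Payload 3.1 kg.
Tool frame: the origin (TCP) lies midway between the tips of the shut fingers; the grasp point (between the pads) lies 19 mm behind it (pinch_z is the distance from the TCP to the grasp point, in m); y points along the fingers, z is the direction in which the jaws open and shut, and the axes are right-handed (so a half turn about y gives the same grasp; the last joint's range is limited). The gripper opens to 87 mm and grips with 3 to 60 N. Pads are 19 mm wide; open, the fingers measure 117 mm over their backs; the gripper's body (75 mm by 190 mm) begins 51 mm behind the grasp point.
Start: joints at [1.052, 0.527, 1.433, -0, 1.181, -0.178], TCP at [0.208, 0.589, 0.223] pointing down, gripper open.
Joint ranges: [-3.08, 3.08], [-0.75, 2.2], [0.22, 2.44], [-1.43, 4.57], [0, 2.65], [-2.85, 2.85]. Speed limits (rad/s): [2.79, 2.79, 3.14, 3.14, 3.14, 3.14].

INTERFACE

Orientations are given as a unit quaternion [x, y, z, w].
In Python, from rig import * gives the robot as it stands.
- The arm moves only by the tool drive_tool, never from a script. Its argument "plan" is a list of rows, each a list of 7 numbers: the shift along the tool's x, y, z in mm, then the turn, a rotation vector about the tool's x, y, z in degrees, then the finger opening in mm, from 0 to 87. A call has 1 to 10 rows; each row is the pose to reach, as a shift and turn from the pose commanded when the call began, along the tool's axes at that moment; what a row does not reach only later rows make up. A row lasts 1/10 s, in which the tool goes at most 50 mm and 8.59 degrees, less where a joint would pass 70% of its speed; a pose out of reach is approached as far as the arm can. A call with a gripper value outside its range is refused whole. The fingers move at their own pace and stop on an object; "newtons" is the grip in N (left out, the last holds). Time passes only in rows, so rows that repeat a pose let the fingers close. It gives the time, the measured TCP pose, the force and the opening at its end, in the units of the state.
- get_obs(): the state, without advancing time (a new reading comes with each control period).
- camera(name): name is "scene" or "top" or "wrist"; returns the picture (384x512x3 uint8, blue, green, red); there is no depth.
- get_calibration(name): a dict with "fx", "fy", "cx", "cy" (pixels), "origin" and "rotation" of the camera in the world; the wrist camera has in their place "tool_from_camera" (4x4, takes a point from camera to tool coordinates, whose origin is the TCP and whose axes are the tool frame's). Camera axes: x right, y down, z forward; pixel columns grow to the right and rows downward; lengths in m; the calibration is good to about 2 mm. The wrist camera is an equidistant fisheye: a pixel r from the principal point sees the ray r / f radians off the axis. A picture is of the moment at which its call begins: read the wrist's pose just before it. get_calibration takes no time and is no camera call.
- hand_in(): hands the job in, once; it reports no verdict.
Trained networks look in the newest picture that a camera, given by its name, has taken for a name from the list of things; names that differ only in an ending like _2 or _b are one class to them, and where a whole thing is asked for, a point or a joint stands for the part that bears it (a point fixed in the world has none). Each returns a list of dicts, best first, with "conf" (0 to 1); they miss things now and then, are a little off and sometimes report something else, mostly with a low value. They report only what shows in the picture. A call takes as long as a camera call.
- spot_in(camera, target): "location" ([column, row] in pixels, amid what is visible of it).
- mark_of(camera, target): "location" ([column, row] in pixels: a listed point, or the origin of a listed thing).
The state is a dict: "time": time; "q": joint angles; "joint_velocities": joint speeds; "joint_torque": joint torques, N m; "position": TCP position; "tool_rot": TCP orientation; "ft_force": force on the tool from outside, world axes, zero at the start; "moment": the same for the moment, N m; "grip_width": finger opening in m.
Only numpy, scipy, OpenCV 4.12 (cv2) and the standard library are available. Lean on these libraries where they do the work, as an engineer would, in place of code of your own. Each camera call takes 0.05 s, during which the arm holds its last target. There are 200 camera calls.

TASK

Open the wider of the two wooden boxes: with your fingertips under the front lip raise its lid and tip it back past upright, so that it rests open by its own weight. Then reach in beside the till (the shallow tray inside) with your fingertips and push it all the way to the left end of the box, left as seen from the box's front, to uncover the tools lying at the right. Only push: do not fling the lid, do not lift or shove the box, leave the narrower box shut and everything else on the table where it is.

Things in the scene. Friction and masses are not known exactly. Their poses are not given: they have to be found in the camera images.
- tool_chest: the wider of the two birch boxes, 175 deep (x) x 318 wide (y) x 110 mm high without its lid, walls and floor 9 mm. Stands loose, about 2.8 kg in all. Origin: centre of its underside; x points from its front to its hinges (away from the robot), y to its left as seen from the front, z up
- chest_lid (a joint): angle of the wide box's lid (rad): 0 shut, nothing latches it; it balances at about 1.5; below that it falls shut, beyond it falls open and rests against the stop of its hinges at 1.9. Hinge almost free, lid about 0.3 kg
- chest_lid_hinge (a point): middle of the lid's hinge axis at the back rim: 90.5 mm in +x of the box's centre, 116 mm up, in the middle of the lid's thickness; the axis is the box's y. The lid is a panel 322 mm wide, 12 mm thick, reaching 202 mm forward of the axis
- chest_lid_lip (a point): middle of the lower front edge of that lid, which overhangs the front wall by 24 mm along its whole width as a lip to lift by; shut, its underside is 110 mm up. Moves with the lid: 202 mm along the lid from the hinge axis and 6 mm under its mid-plane
- till (a joint): position of the till (m), 0 at the right end of the wide box, 0.18 hard against the left end (box +y). The till is a shallow wooden tray 154 (x) x 118 (y) x 35 mm high, filled by a tool insert to 8 mm below its rim; it slides on runners inside the box with about 1.5 N of friction. It starts near the middle, with a gap 75 to 105 mm wide on either side
- till_side (a point): middle of the upper edge of the till's right outer side (facing the box's -y), 102 mm above the table, 8 mm below the box's rim; moves with the till. Beside it the gap is open down to the box floor 9 mm up, but for two runners, tops 66 mm up, that stand out 9 mm from the front and back walls
- tile_box: the narrower birch box of the same make, 150 deep x 200 wide x 85 mm high without its lid (12 mm, same overhang). Loose. Origin: centre of its underside. Stays shut
- tile_lid (a joint): angle of the narrow box's lid (rad), 0 shut
- bowl_small: loose stainless steel bowl, 140 mm across, 62 mm high, at the right; origin: centre of its underside
- brush_pot: loose black plastic pot, 104 mm across, 105 mm high, with brushes standing up to about 215 mm, at the left; origin: centre of its underside
- slip_pot: loose black plastic pot, 120 mm across, 110 mm high, with a wooden stick standing to about 180 mm, at the right; origin: centre of its underside
- rolling_pin: loose wooden rolling pin, barrel 52 mm across and 220 mm long, 356 mm with its handles, lying roughly along y on the near side, left; origin: its middle, 26 mm up
- guide_strip: loose flat wooden strip 30 x 300 x 8 mm lying roughly along y on the near side, right; origin: centre of its underside
- loop_tool: small loop tool with wooden handle, 135 mm long, 13 mm high, lying roughly along y on the near side between the two boxes; origin: under its middle
- phone: black phone 74 x 150 x 9 mm lying on the near side, right; origin: centre of its underside

How it is judged:
On the way, in this order (a step that is already met when the one before it is completed fails the run):
1. the wide box's lid is past upright and rests open on its stop with the robot off the box (value of joint chest_lid above 1.78 rad and velocity of joint chest_lid between -0.2 and 0.2 rad/s and contact force between each of the fingers, the arm and tool_chest below 0.1 N), for 0.3 s.
2. the till has been pushed to the left end of the box (value of joint till above 0.173 m), for 0.2 s.
At the end, for the whole second after the job is handed in: The wide box's lid rests open on its stop (beyond 1.78 rad, still), its till is within 7 mm of the left end, the box stands level within 40 mm of where it stood, and the narrow box is shut (value of joint chest_lid above 1.78 rad and velocity of joint chest_lid between -0.2 and 0.2 rad/s and value of joint till above 0.173 m and value of joint tile_lid below 0.05 rad and linear speed of tool_chest below 0.02 m/s and angle between tool_chest's own z axis and vertical below 0.05 rad and distance of tool_chest from where it was at the start of the episode below 0.04 m); the robot touches nothing.
It fails at once if the lid is flung over (faster than 6 rad/s) (velocity of joint chest_lid above 6 rad/s).
It fails at once if the wide box is shoved more than 40 mm, or tipped or lifted (distance of tool_chest from where it was at the start of the episode above 0.04 m or angle between tool_chest's own z axis and vertical above 0.1 rad or height (world z) of tool_chest above 0.015 m).
It fails at once if the narrow box is opened, or shoved more than 40 mm, tipped or lifted (value of joint tile_lid above 0.12 rad or distance of tile_box from where it was at the start of the episode above 0.04 m or angle between tile_box's own z axis and vertical above 0.1 rad or height (world z) of tile_box above 0.015 m).
It fails at once if something else on the table is moved more than 40 mm, picked up or knocked over (distance of any of bowl_small, brush_pot, slip_pot, rolling_pin, guide_strip, loop_tool, phone from where it was at the start of the episode above 0.04 m or angle between any of bowl_small, brush_pot, slip_pot, guide_strip, loop_tool, phone's own z axis and vertical above 0.3 rad).
It also fails if it takes over 54 s, if anything falls off the work surface, if the arm or the gripper's body presses on something with over 40 N, if the wrist force passes 120 N, or if a joint passes its speed limit or range.

## Working session

There is one attempt and no reset: what is moved stays moved. The work goes in short steps, Python scripts to look and compute and a tool call to move; the robot and the scene stay as the last step left them, time stands still between calls to the robot, and variables do not carry over. Pictures are saved under pics/ and viewed, about 8 in all and at most 12, crops included, and the job is handed in when it is done.

Besides the shell and the picture viewer there is one more tool, called after ">>>" by a JSON object that holds its "api" and its "payload", one argument or row to a line. drive_tool: Moves the arm, as the interface text tells. Its arguments: {"type":"object","properties":{"plan":{"type":"array","items":{"type":"array","items":{"type":"number"}}},"newtons":{"type":"number"}},"required":["plan"]}

```bash
mkdir -p pics; ls
python3 - <<'E'
from rig import *
import cv2, numpy as np
o=get_obs(); print({k:np.round(v,3).tolist() for k,v in o.items()})
for n in ("scene","top"):
    cv2.imwrite(f"pics/{n}0.png",camera(n))
    c=get_calibration(n); print(n,{k:np.round(v,3).tolist() for k,v in c.items()})
    for t in ("tool_chest","chest_lid_hinge","chest_lid_lip","tile_box"):
        print(t,[(round(d["conf"],2),np.round(d["location"],1).tolist()) for d in mark_of(n,t)][:3])
print(get_calibration("wrist"))
a=cv2.hconcat([cv2.imread("pics/scene0.png"),cv2.imread("pics/top0.png")])
cv2.imwrite("pics/a.png",cv2.resize(a,(800,300),interpolation=cv2.INTER_AREA))
E
```

```text
pics
{'time': 0.0, 'q': [1.052, 0.528, 1.434, -0.0, 1.181, -0.178], 'joint_velocities': [-0.002, 0.001, -0.002, 0.0, 0.0, -0.001], 'joint_torque': [0.0, -44.004, -17.659, 0.063, 0.058, -0.0], 'position': [0.208, 0.589, 0.222], 'tool_rot': [0.698, -0.12, 0.119, -0.696], 'ft_force': [0.077, 0.119, -0.657], 'moment': [0.018, -0.024, 0.013], 'grip_width': 0.087}
scene {'fx': 497.787, 'fy': 497.787, 'cx': 251.814, 'cy': 193.298, 'origin': [1.765, -0.344, 1.039], 'rotation': [0.703, 0.538, -0.289, -0.364]}
tool_chest [(0.82, [201.0, 253.6])]
chest_lid_hinge [(0.82, [203.8, 241.0])]
chest_lid_lip [(0.77, [191.8, 204.9]), (0.18, [259.5, 206.8])]
tile_box [(0.81, [326.4, 226.7])]
top {'fx': 399.692, 'fy': 399.692, 'cx': 250.649, 'cy': 191.619, 'origin': [0.239, -0.034, 1.442], 'rotation': [-0.696, 0.713, -0.057, 0.065]}
tool_chest [(0.89, [297.7, 167.4])]
chest_lid_hinge [(0.55, [302.3, 132.9])]
chest_lid_lip [(0.72, [307.6, 187.0])]
tile_box [(0.65, [309.8, 227.9]), (0.55, [184.9, 174.9])]
{'fx': 297.3186396354542, 'fy': 297.3186396354542, 'cx': 253.3152010792285, 'cy': 192.01305654571615, 'tool_from_camera': array([[ 3.76482318e-04,  9.60232386e-01,  2.79201760e-01,
        -7.67764293e-02],
       [ 7.30906110e-04, -2.79201969e-01,  9.60232121e-01,
        -1.61491385e-01],
       [ 9.99999662e-01, -1.57440142e-04, -8.06954323e-04,
        -6.48817352e-04],
       [ 0.00000000e+00,  0.00000000e+00,  0.00000000e+00,
         1.00000000e+00]])}
```

View pics/top0.png

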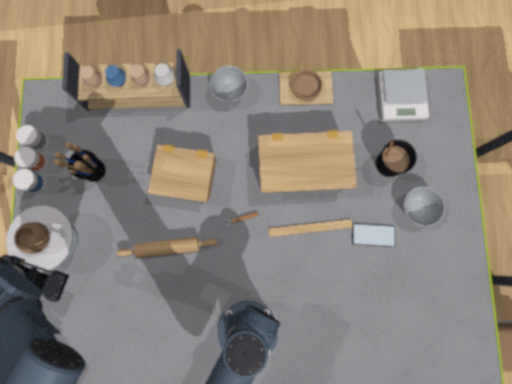

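View pics/scene0.png

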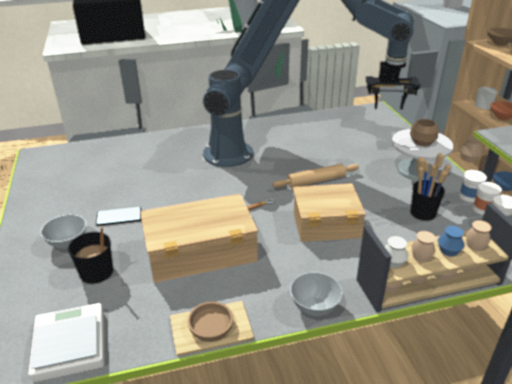

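The top view shows the wide box at about (307,161), hinges on its far side, with the guide strip (310,228) and phone (374,235) in front of it. The narrow box is at (182,173). In the scene view the wide box is at (200,238). Next I'll fit the box pose from the lid corners.

```bash
cat > h.py <<'E'
from rig import *
import cv2, numpy as np
from scipy.spatial.transform import Rotation as R
from scipy.optimize import least_squares
def cam(n):
    c=get_calibration(n); r=np.array(c["rotation"])
    M=R.from_quat(r).as_matrix() if r.shape==(4,) else r
    return c,np.array(c["origin"]),M
def proj(n,P):
    c,o,M=cam(n); p=(np.atleast_2d(P)-o)@M
    return np.c_[c["fx"]*p[:,0]/p[:,2]+c["cx"],c["fy"]*p[:,1]/p[:,2]+c["cy"]]
def ray(n,uv,z):
    c,o,M=cam(n); d=M@[(uv[0]-c["cx"])/c["fx"],(uv[1]-c["cy"])/c["fy"],1]
    return o+d*(z-o[2])/d[2]
def box(p,B):  # box coords->world, p=x,y,yaw
    B=np.atleast_2d(B).astype(float); c,s=np.cos(p[2]),np.sin(p[2])
    return np.c_[p[0]+c*B[:,0]-s*B[:,1],p[1]+s*B[:,0]+c*B[:,1],B[:,2]]
E
python3 - <<'E'
from h import *
for n in ("scene","top"):
    print(n,np.round(cam(n)[2],3).tolist())
im=cv2.imread("pics/top0.png"); hsv=cv2.cvtColor(im,cv2.COLOR_BGR2HSV)
m=((hsv[...,1]>60)&(hsv[...,2]>130)).astype(np.uint8)
m[:125]=0;m[205:]=0;m[:,:245]=0;m[:,370:]=0
k,l,st,_=cv2.connectedComponentsWithStats(m); i=1+st[1:,4].argmax(); print(st[i])
ct=max(cv2.findContours((l==i).astype(np.uint8),0,2)[0],key=cv2.contourArea)
r=cv2.minAreaRect(ct); b=cv2.boxPoints(r); print(r,b)
for q in b: print(np.round(ray("top",q,.122),3))
for t,z in (("tool_chest",0),("chest_lid_hinge",.116),("chest_lid_lip",.11)): 
    for n in ("scene","top"): print(t,n,np.round(ray(n,mark_of(n,t)[0]["location"],z),3))
v=im[110:250,230:430].copy(); v=cv2.resize(v,None,fx=4,fy=4,interpolation=cv2.INTER_CUBIC)
cv2.imwrite("pics/c1.png",v)
E
```

```text
scene [[0.254, 0.547, -0.798], [0.967, -0.155, 0.201], [-0.014, -0.823, -0.568]]
top [[-0.023, -0.985, 0.173], [-1.0, 0.025, 0.009], [-0.013, -0.173, -0.985]]
[ 258  130   99   63 5547]
((306.66180419921875, 160.39707946777344), (59.7418327331543, 96.50970458984375), 87.27368927001953) [[257.04077 132.85521]
 [353.44122 128.26472]
 [356.28284 187.93895]
 [259.8824  192.52943]]
[ 0.676 -0.049  0.122]
[ 0.683 -0.38   0.122]
[ 0.474 -0.376  0.122]
[ 0.467 -0.053  0.122]
tool_chest scene [ 0.583 -0.213  0.   ]
tool_chest top [ 0.579 -0.197  0.   ]
chest_lid_hinge scene [ 0.664 -0.211  0.116]
chest_lid_hinge top [ 0.673 -0.205  0.116]
chest_lid_lip scene [ 0.47  -0.215  0.11 ]
chest_lid_lip top [ 0.484 -0.215  0.11 ]
```

View pics/c1.png

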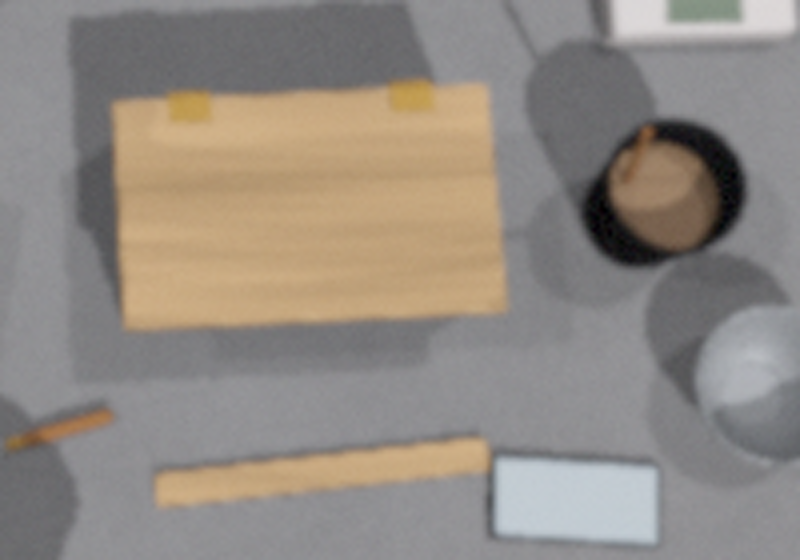

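```bash
cat >> h.py <<'E'
def orient(a,yaw,s=1):
    a,yaw=np.radians([a,yaw]); h=np.array([np.cos(yaw),np.sin(yaw),0])
    y=np.cos(a)*h-np.sin(a)*np.array([0,0,1]); z=s*np.array([-h[1],h[0],0])
    return R.from_matrix(np.c_[np.cross(y,z),y,z])
def rel(pos,rot,o=None):
    o=o or get_obs(); r0=R.from_quat(o["tool_rot"])
    print("shift",np.round(r0.inv().apply(np.array(pos)-o["position"])*1e3,1).tolist(),"turn",np.round(np.degrees((r0.inv()*rot).as_rotvec()),1).tolist())
E
python3 - <<'E'
from h import *
uv=np.array([[258.25,135.25],[352.25,131],[356.75,188],[261,192.25]])
B=np.array([[.0905,.161,.122],[.0905,-.161,.122],[-.1115,-.161,.122],[-.1115,.161,.122]])
f=least_squares(lambda p:(proj("top",box(p,B))-uv).ravel(),[.58,-.2,0])
p=f.x; print(p,np.degrees(p[2]),np.round(f.fun,1))
print("lip",box(p,[[-.1115,0,.11]]),"scene proj",proj("scene",box(p,B)))
o=get_obs(); M=R.from_quat(o["tool_rot"]).as_matrix(); print(np.round(M,2))
for s in (1,-1):
  for a,yaw in ((90,-20),(45,0)): rel([.36,-.16,.3],orient(a,yaw,s))
E
```

```text
[ 0.58112285 -0.21549124  0.01810038] 1.0370755038656996 [ 0.  -0.5 -0.3 -0.3  0.3  0.5 -0.1  0.3]
lip [[ 0.46964111 -0.21750932  0.11      ]] scene proj [[257.25794167 231.10761073]
 [146.13421047 252.08765519]
 [139.47303322 210.60426086]
 [239.8412029  193.49159039]]
[[ 0.94  0.    0.33]
 [-0.33  0.    0.94]
 [-0.   -1.    0.  ]]
shift [392.8, -77.5, -655.8] turn [-0.0, 0.5, -0.0]
shift [392.8, -77.5, -655.8] turn [7.6, -18.5, -44.6]
shift [392.8, -77.5, -655.8] turn [-0.0, -179.5, 0.0]
shift [392.8, -77.5, -655.8] turn [61.9, 149.4, 10.6]
```

>>> {"api": "drive_tool", "payload": {
  "plan": [
    [0, -50, 0, 0, 0, 0, 0],
    [0, -100, 0, 0, 0, 0, 0],
    [306, -128, -145, 0, 80, 0, 0],
    [306, -128, -145, 0, 80, 0, 0],
    [306, -128, -145, 0, 80, 0, 0],
    [306, -128, -145, 0, 80, 0, 0],
    [306, -128, -145, 0, 80, 0, 0],
    [306, -128, -145, 0, 80, 0, 0],
    [306, -128, -145, 0, 80, 0, 0],
    [306, -128, -145, 0, 80, 0, 0]
  ],
  "newtons": 20
}}

```text
time: 1.8
position: [0.4527, 0.347, 0.3511]
tool_rot: [-0.504, 0.494, -0.496, 0.505]
ft_force: [-0.8, -0.1, -0.8]
grip_width: 0.0154
```

Run:
```python
from h import *
o=get_obs(); print(np.round(o["q"],3),np.round(o["position"],3),np.round(R.from_quat(o["tool_rot"]).as_matrix(),2).tolist())
rel([.42,-.10,.33],orient(60,-12,-1))
rel([.42,-.10,.33],orient(90,-12,-1))
```

```text
[ 0.459  0.329  1.399 -0.002  1.411  0.441] [0.453 0.347 0.351] [[0.02, 0.0, 1.0], [-1.0, -0.0, 0.02], [0.0, -1.0, 0.0]]
shift [446.3, 21.4, -41.0] turn [26.7, 100.4, 21.3]
shift [446.3, 21.4, -41.0] turn [-0.2, 103.1, -0.1]
```

>>> {"api": "drive_tool", "payload": {
  "plan": [
    [50, 0, -4, 3, 8, 2, 0],
    [100, 0, -8, 6, 17, 4, 0],
    [150, 0, -12, 9, 26, 7, 0],
    [200, 0, -16, 12, 34, 9, 0],
    [250, 10, -20, 14, 43, 11, 0],
    [300, 10, -25, 16, 51, 13, 0],
    [350, 20, -30, 19, 60, 15, 0],
    [400, 20, -36, 22, 70, 17, 0],
    [446, 21, -41, 24, 80, 19, 0],
    [446, 21, -41, 26, 86, 20, 0]
  ]
}}

```text
time: 2.8
position: [0.4219, -0.1059, 0.3309]
tool_rot: [-0.121, -0.661, 0.705, -0.225]
ft_force: [0.1, 0.6, -0.3]
grip_width: 0.0003
```

Run:
```python
from h import *
o=get_obs(); print(np.round(o["q"],3),np.round(o["position"],3))
rel([.36,-.17,.24],orient(45,-12,-1))
rel([.40,-.19,.15],orient(40,-12,-1))
```

```text
[-0.732 -0.071  2.055  0.431  0.806  0.441] [ 0.422 -0.106  0.331]
shift [106.5, 51.8, 46.6] turn [7.1, 18.9, 15.8]
shift [117.1, 150.5, 62.8] turn [8.0, 18.6, 20.8]
```

```bash
cat >> h.py <<'E'
L1,L2,LAT=.452,.419,.11
def ik(pos,rot,d=.25,h=.24):
    t=rot.as_matrix()[:,1]; w=np.array(pos)-d*t
    r=np.hypot(w[0],w[1]); rho=np.sqrt(max(r*r-LAT**2,0)); q1=np.arctan2(w[1],w[0])-np.arctan2(LAT,rho)
    z=w[2]-h; D=np.hypot(rho,z); c=(D*D-L1**2-L2**2)/(2*L1*L2)
    q3=np.arccos(np.clip(c,-1,1)); q2=np.arctan2(rho,z)-np.arctan2(L2*np.sin(q3),L1+L2*np.cos(q3))
    s=q2+q3; f=np.array([np.cos(q1)*np.sin(s),np.sin(q1)*np.sin(s),np.cos(s)])
    return np.array([q1,q2,q3,np.arccos(np.clip(f@t,-1,1))]) # q5=angle forearm-tool
E
python3 - <<'E'
from h import *
o=get_obs(); M=R.from_quat(o["tool_rot"]); print(M.as_matrix()[:,1])
for d in (.2,.22,.24,.26,.28): print(d,ik(o["position"],M,d,d-.0103))
print(o["q"])
E
```

```text
[ 0.47782002 -0.02412093 -0.87812653]
0.2 [-0.62825401 -0.16734225  2.05062965  0.86148249]
0.22 [-0.64487069 -0.1888507   2.07393246  0.86530418]
0.24 [-0.6624543  -0.21065019  2.09694268  0.87012101]
0.26 [-0.68109021 -0.23276823  2.11966111  0.87599969]
0.28 [-0.70087402 -0.25523414  2.14208761  0.88301474]
[-0.73157769 -0.07146366  2.05461642  0.43075497  0.80592746  0.44134615]
```

```bash
cat >> h.py <<'E'
def fk(q,P):
    L1,L2,h,d,la,lb,e=P
    r=lambda ax,a: R.from_rotvec(np.array(ax)*a)
    A=r([0,0,1],q[0]); up=np.array([0,0,1.])
    A1=A*r([0,1,0],q[1]); A2=A1*r([0,1,0],q[2]); A3=A2*r([0,0,1],q[3]); A4=A3*r([0,1,0],q[4])
    p=np.array([0,0,h])+A.apply([0,la,0])+A1.apply([0,0,L1])+A2.apply([e,0,L2])+A3.apply([0,lb,0])+A4.apply([0,0,d])
    return p,A4.apply(up)
E
python3 - <<'E'
from h import *
o=get_obs()
Q=[([1.052,.5275,1.4335,0,1.181,-.178],[.208,.589,.2225],[0,0,-1]),([.459,.329,1.399,-.002,1.411,.441],[.4527,.347,.3511],[0,0,-1]),(o["q"],o["position"],R.from_quat(o["tool_rot"]).as_matrix()[:,1])]
for sg in (1,-1):
    g=lambda P:np.concatenate([fk([*q[:3],sg*q[3],*q[4:]],P)[0]-p for q,p,t in Q])
    f=least_squares(g,[.45,.42,.24,.25,.05,.05,0]); print(sg,np.round(f.x,3),abs(f.fun).max(),fk([*o["q"][:3],sg*o["q"][3],*o["q"][4:]],f.x)[1],Q[2][2])
E
```

```text
1 [0.587 0.392 0.273 0.305 0.111 0.    0.113] 0.00013360089655004015 [ 0.47782002 -0.02412093 -0.87812653] [ 0.47782002 -0.02412093 -0.87812653]
-1 [ 0.331  0.443 -0.213 -0.223  0.381 -0.27  -0.101] 0.0017824509765874685 [ 0.07531506 -0.47246315 -0.87812653] [ 0.47782002 -0.02412093 -0.87812653]
```

```bash
cat >> h.py <<'E'
PP=[.587,.392,.273,.305,.111,0,.113]
LO=np.array([-3.08,-.75,.22,-1.43,0,-2.85]);HI=np.array([3.08,2.2,2.44,4.57,2.65,2.85])
def A5(q):
    r=lambda ax,a: R.from_rotvec(np.array(ax)*a)
    return r([0,0,1],q[0])*r([0,1,0],q[1]+q[2])*r([0,0,1],q[3])*r([0,1,0],q[4])*r([0,0,1],q[5])
q0=[-.73157769,-.07146366,2.05461642,.43075497,.80592746,.44134615]
C=A5(q0).inv()*R.from_quat([-0.121,-0.661,0.705,-0.225])
def solve(pos,rot,q=q0):
    g=lambda q:np.r_[(fk(q,PP)[0]-pos)*5,(rot.inv()*A5(q)*C).as_rotvec()]
    f=least_squares(g,np.clip(q,LO+1e-3,HI-1e-3),bounds=(LO,HI)); return f.x,abs(f.fun).max()
def lidpt(th,rho,n): # box coords x,z: rho along lid, n below mid-plane
    return .0905-rho*np.cos(th)+n*np.sin(th)*1.0*1-0*n, .116+rho*np.sin(th)-n*np.cos(th)
E
sed -i 's/return .0905.*/return .0905-rho*np.cos(th)-n*np.sin(th), .116+rho*np.sin(th)-n*np.cos(th)/' h.py
python3 - <<'E'
from h import *
p=[.5811,-.2155,.0181]
o=get_obs(); q1=o["q"]; print((A5([1.052,.5275,1.4335,0,1.181,-.178])*C).as_quat())
for by in (0,.08):
 for a in (30,40,50):
  for yaw in (-25,-10):
    q=q1; out=[]
    for X in ([-.15,by,.09],[-.096,by,.09],*[(lidpt(t,.19,17)[0],by,lidpt(t,.19,.017)[1]) if 0 else (lambda l:(l[0],by,l[1]))(lidpt(t,.19,.017)) for t in (.4,1,1.85)]):
        q,e=solve(box(p,[X])[0],orient(a,yaw,-1),q); out.append((round(e,3),q.round(2).tolist()))
    print(by,a,yaw,[x[0] for x in out],out[1][1],out[-1][1])
E
```

```text
[ 0.69700257 -0.11999877  0.12008097 -0.69668377]
0 30 -25 [np.float64(0.2), np.float64(0.073), np.float64(0.042), np.float64(0.0), np.float64(0.0)] [-0.79, 0.97, 2.44, 2.84, 1.24, -1.67] [-0.45, 0.44, 1.87, 3.1, 0.21, -1.53]
0 30 -10 [np.float64(0.113), np.float64(0.019), np.float64(0.004), np.float64(0.0), np.float64(0.0)] [-1.05, 1.01, 2.44, 2.35, 1.24, -1.82] [-0.59, 0.44, 1.87, 2.01, 0.4, -0.69]
0 40 -25 [np.float64(0.111), np.float64(0.0), np.float64(0.0), np.float64(0.0), np.float64(0.0)] [-0.79, 0.85, 2.43, 2.82, 1.0, -1.63] [-0.45, 0.41, 1.75, 0.07, 0.11, 1.49]
0 40 -10 [np.float64(0.046), np.float64(0.0), np.float64(0.0), np.float64(0.0), np.float64(0.0)] [-0.97, 0.83, 2.39, 2.39, 0.93, -1.65] [-0.57, 0.41, 1.75, 1.13, 0.33, 0.2]
0 50 -25 [np.float64(0.005), np.float64(0.0), np.float64(0.0), np.float64(0.0), np.float64(0.0)] [-0.75, 0.68, 2.31, 2.76, 0.56, -1.49] [-0.45, 0.41, 1.62, 0.02, 0.41, 1.55]
0 50 -10 [np.float64(0.0), np.float64(0.0), np.float64(0.0), np.float64(0.0), np.float64(0.0)] [-0.89, 0.68, 2.29, 2.26, 0.58, -1.36] [-0.54, 0.41, 1.62, 0.5, 0.5, 0.84]
0.08 3
[... 366 characters left out ...]
25 [np.float64(0.17), np.float64(0.043), np.float64(0.0), np.float64(0.0), np.float64(0.056)] [-0.52, 0.82, 2.44, 3.09, 0.95, -1.6] [-0.3, 0.4, 1.83, 4.5, 0.09, -2.85]
0.08 40 -10 [np.float64(0.166), np.float64(0.054), np.float64(0.002), np.float64(0.0), np.float64(0.0)] [-0.76, 0.81, 2.44, 2.59, 0.91, -1.64] [-0.42, 0.38, 1.81, 1.1, 0.21, 0.31]
0.08 50 -25 [np.float64(0.071), np.float64(0.0), np.float64(0.0), np.float64(0.073), np.float64(0.199)] [-0.54, 0.7, 2.38, 3.03, 0.64, -1.56] [-0.35, 0.4, 1.84, 2.68, 0.0, -1.04]
0.08 50 -10 [np.float64(0.07), np.float64(0.0), np.float64(0.0), np.float64(0.0), np.float64(0.0)] [-0.71, 0.7, 2.38, 2.57, 0.65, -1.53] [-0.4, 0.38, 1.68, 0.36, 0.43, 1.06]
```

Run:
```python
from h import *
p=[.5811,-.2155,.0181]
for by in (-.05,-.1):
 for a in (25,35,45):
  for yaw in (-30,-15,0):
    best=None
    for s in (-1,1):
     for qs in ([-.9,.5,2.2,.4,.5,.4],[-.9,.8,2.3,2.4,.9,-1.6],[-.9,.8,2.3,1.2,.9,-.6],[-.9,.5,2.2,.4,.5,-2.2]):
      q=np.array(qs); es=[];qq=[]
      for X in ([-.15,by,.09],[-.096,by,.09],*[(lambda l:(l[0],by,l[1]))(lidpt(t,.19,.017)) for t in (.2,.5,1,1.4,1.85)]):
        q,e=solve(box(p,[X])[0],orient(a,yaw,s),q); es.append(round(e,3));qq.append(q)
      if best is None or max(es)<max(best[0]): best=(es,qq[1].round(2).tolist(),qq[-1].round(2).tolist(),np.abs(np.diff(qq,axis=0)).max().round(2),s)
    print(by,a,yaw,[float(e) for e in best[0]],*best[1:])
```

```text
-0.05 25 -30 [0.152, 0.037, 0.053, 0.003, 0.0, 0.0, 0.0] [-0.87, 1.1, 2.44, 2.83, 1.49, -1.7] [-0.49, 0.49, 1.87, 3.23, 0.36, -1.64] 0.45 -1
-0.05 25 -15 [0.078, 0.0, 0.004, 0.0, 0.0, 0.0, 0.0] [-1.12, 1.1, 2.42, 2.37, 1.4, 1.28] [-0.64, 0.49, 1.88, 2.31, 0.47, 2.18] 0.36 1
-0.05 25 0 [0.0, 0.0, 0.0, 0.0, 0.0, 0.0, 0.0] [-1.24, 1.01, 2.3, 1.97, 1.19, -1.74] [-0.77, 0.51, 1.82, 1.8, 0.7, -0.68] 0.38 -1
-0.05 35 -30 [0.09, 0.0, 0.0, 0.0, 0.0, 0.0, 0.0] [-0.86, 0.92, 2.41, 2.84, 1.13, -1.64] [-0.49, 0.44, 1.77, 3.85, 0.04, -2.26] 1.11 -1
-0.05 35 -15 [0.027, 0.0, 0.0, 0.0, 0.0, 0.0, 0.01] [-1.05, 0.9, 2.37, 2.41, 1.05, 1.47] [-0.62, 0.44, 1.78, 1.65, 0.29, 2.85] 0.48 1
-0.05 35 0 [0.0, 0.0, 0.0, 0.0, 0.0, 0.0, 0.0] [-1.16, 0.85, 2.26, 1.96, 0.95, -1.54] [-0.73, 0.47, 1.72, 1.37, 0.59, -0.23] 0.44 -1
-0.05 45 -30 [0.0, 0.0, 0.0, 0.0, 0.0, 0.0, 0.0] [-0.82, 0.74, 2.31, 2.81, 0.7, -1.53] [-0.49, 0.43, 1.65, -0.07, 0.28, 1.66] 1.38 -1
-0.05 45 -15 [0.0, 0.0, 0.0, 0.0, 0.0, 0.0, 0.0] [-0.97, 0.73, 2.28, 2.33, 0.69, -1.44] [-0.6, 0.42, 1.65, 0.67, 0.39, 0.69] 0.74 -1
-0.05 45 0 [0.0, 0.0, 0.0
[... 591 characters left out ...]
 [-0.58, 0.46, 1.73, 1.77, 0.04, -0.23] 0.53 -1
-0.1 35 -15 [0.0, 0.0, 0.0, 0.0, 0.0, 0.0, 0.0] [-1.12, 0.86, 2.28, 2.28, 0.95, -1.56] [-0.7, 0.47, 1.72, 1.46, 0.36, -0.15] 0.46 -1
-0.1 35 0 [0.0, 0.0, 0.0, 0.0, 0.0, 0.0, 0.0] [-1.21, 0.83, 2.16, 1.82, 0.91, -1.39] [-0.8, 0.5, 1.66, 1.3, 0.66, -0.2] 0.39 -1
-0.1 45 -30 [0.0, 0.0, 0.0, 0.0, 0.0, 0.0, 0.0] [-0.92, 0.73, 2.24, 2.66, 0.62, -1.45] [-0.57, 0.45, 1.6, 0.12, 0.3, 1.42] 1.18 -1
-0.1 45 -15 [0.0, 0.0, 0.0, 0.0, 0.0, 0.0, 0.0] [-1.05, 0.72, 2.19, 2.15, 0.64, -1.31] [-0.67, 0.45, 1.6, 0.71, 0.45, 0.61] 0.64 -1
-0.1 45 0 [0.0, 0.0, 0.0, 0.0, 0.0, 0.0, 0.0] [-1.13, 0.72, 2.1, 1.67, 0.7, -1.12] [-0.76, 0.48, 1.55, 0.87, 0.69, 0.24] 0.42 -1
```

```bash
cat >> h.py <<'E'
BP=[.5811,-.2155,.0181]
E
python3 - <<'E'
from h import *
o=get_obs(); q=o["q"]
for pos,a in ((box(BP,[[-.165,-.1,.22]])[0],50),(box(BP,[[-.155,-.1,.085]])[0],35),(box(BP,[[-.103,-.1,.085]])[0],35)):
    q,e=solve(pos,orient(a,1.04,-1),q); print(pos.round(3),e.round(4),q.round(2)); rel(pos,orient(a,1.04,-1))
E
```

```text
[ 0.418 -0.318  0.22 ] 0.0 [-1.26  0.35  2.07  1.04  0.79 -0.5 ]
shift [89.0, 100.7, 198.6] turn [-1.1, 8.3, 11.6]
[ 0.428 -0.318  0.085] 0.0 [-1.37  0.86  2.23  1.71  0.95 -1.51]
shift [143.5, 224.0, 186.7] turn [0.0, 8.5, 26.6]
[ 0.48  -0.317  0.085] 0.0 [-1.23  0.84  2.16  1.79  0.92 -1.41]
shift [98.2, 248.8, 192.4] turn [0.0, 8.5, 26.6]
```

>>> {"api": "drive_tool", "payload": {
  "plan": [
    [15, 15, 35, 0, 1, 2, 0],
    [30, 30, 70, 0, 3, 4, 0],
    [45, 50, 105, 0, 4, 6, 0],
    [60, 65, 140, 0, 6, 8, 0],
    [75, 85, 170, -1, 7, 10, 0],
    [89, 101, 199, -1, 8, 12, 0],
    [103, 133, 196, 0, 8, 16, 0],
    [117, 165, 193, 0, 8, 20, 0],
    [117, 165, 193, 0, 8, 20, 0],
    [117, 165, 193, 0, 8, 20, 0]
  ]
}}

```text
time: 3.8
position: [0.4256, -0.3086, 0.1448]
tool_rot: [0.276, 0.651, -0.64, 0.3]
ft_force: [0.9, -0.1, 0.4]
grip_width: 0.0004
```

Run:
```python
from h import *
o=get_obs(); q=o["q"]; print(np.round(q,2),o["position"])
for x in (-.155,-.103): rel(box(BP,[[x,-.1,.085]])[0],orient(35,1.04,-1))
```

```text
[-1.31  0.61  2.2   1.48  0.82 -1.12] [ 0.42555311 -0.30864198  0.14484827]
shift [43.2, 41.5, 9.7] turn [0.9, 0.7, 6.9]
shift [8.4, 80.2, 10.7] turn [0.9, 0.7, 6.9]
```

>>> {"api": "drive_tool", "payload": {
  "plan": [
    [20, 20, 5, 0, 0, 3, 0],
    [43, 41, 10, 1, 1, 7, 0],
    [43, 41, 10, 1, 1, 7, 0],
    [43, 41, 10, 1, 1, 7, 0]
  ]
}}

```text
time: 4.2
position: [0.4292, -0.3185, 0.0885]
tool_rot: [0.323, 0.629, -0.624, 0.333]
ft_force: [-0.5, -0.4, 1.0]
grip_width: 0.0001
```

Run:
```python
from h import *
rel(box(BP,[[-.103,-.1,.085]])[0],orient(35,1.04,-1))
o=get_obs(); print(o["position"])
for n in ("scene","wrist"): cv2.imwrite(f"pics/{n}1.png",camera(n))
a=cv2.resize(cv2.imread("pics/scene1.png")[150:310,60:290],(460,320),interpolation=cv2.INTER_CUBIC)
b=cv2.resize(cv2.imread("pics/wrist1.png"),(340,255))
c=np.zeros((320,800,3),np.uint8);c[:,:460]=a;c[:255,460:]=b
cv2.imwrite("pics/d1.png",c)
```

```text
shift [-26.1, 43.7, -0.4] turn [-0.1, -0.1, -0.2]
[ 0.42918643 -0.31854726  0.08848835]
```

View pics/d1.png

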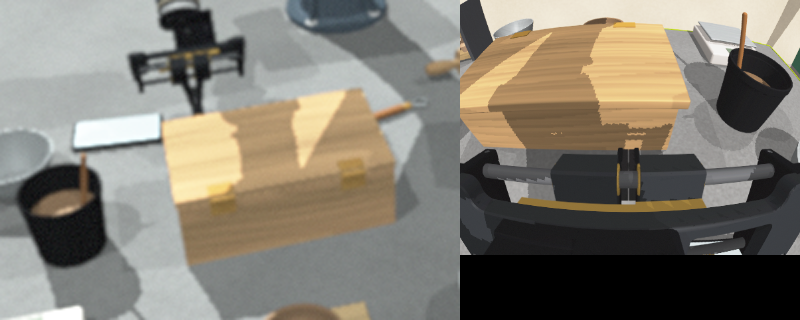

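The fingers (right pane, about (627,160)) are in front of the box's right part, below the lip (row ≈105), and clear of the phone and pot. Next I'll insert them under the lip.

>>> {"api": "drive_tool", "payload": {
  "plan": [
    [-9, 15, 0, 0, 0, 0, 0],
    [-18, 30, 0, 0, 0, 0, 0],
    [-26, 44, 0, 0, 0, 0, 0],
    [-26, 44, 0, 0, 0, 0, 0]
  ]
}}

```text
time: 4.7
position: [0.4821, -0.3188, 0.0902]
tool_rot: [-0.32, -0.624, 0.627, -0.337]
ft_force: [-0.0, 0.3, -0.7]
grip_width: 0.0003
```

Run:
```python
from h import *
o=get_obs(); print(o["position"].round(4) if hasattr(o["position"],"round") else o["position"],o["ft_force"])
r0=R.from_quat(o["tool_rot"])
# TCP path: reference tip offset; lid angle th
for th in (.1,.2,.35,.5,.65,.8,.95,1.1,1.25,1.4,1.5,1.6,1.7,1.8):
    x,z=lidpt(th,.188,.006); 
    k=max(0,np.sin(np.radians(35)-th))  # lip-edge contact while th<a
    n=np.array([-np.sin(th),-np.cos(th)])*.0095
    P=box(BP,[[x+n[0],-.1,z+n[1]-.014*k]])[0]
    print(th,np.round(r0.inv().apply(P-o["position"])*1e3).tolist(),P.round(3))
cv2.imwrite("pics/w2.png",camera("wrist"))
```

```text
[ 0.4821 -0.3188  0.0902] [-0.03216347  0.30974761 -0.66368472]
0.1 [-20.0, -10.0, -1.0] [ 0.485 -0.317  0.113]
0.2 [-37.0, -21.0, -1.0] [ 0.486 -0.317  0.133]
0.35 [-65.0, -33.0, -0.0] [ 0.492 -0.317  0.162]
0.5 [-94.0, -42.0, 0.0] [ 0.501 -0.317  0.191]
0.65 [-123.0, -46.0, 0.0] [ 0.514 -0.317  0.217]
0.8 [-151.0, -45.0, 1.0] [ 0.531 -0.316  0.24 ]
0.95 [-179.0, -39.0, 1.0] [ 0.551 -0.316  0.26 ]
1.1 [-206.0, -30.0, 1.0] [ 0.574 -0.316  0.277]
1.25 [-231.0, -17.0, 2.0] [ 0.599 -0.315  0.29 ]
1.4 [-253.0, 0.0, 2.0] [ 0.626 -0.315  0.299]
1.5 [-267.0, 13.0, 2.0] [ 0.645 -0.314  0.302]
1.6 [-279.0, 28.0, 2.0] [ 0.663 -0.314  0.304]
1.7 [-290.0, 43.0, 2.0] [ 0.682 -0.314  0.304]
1.8 [-299.0, 60.0, 2.0] [ 0.701 -0.313  0.303]
```

View pics/w2.png

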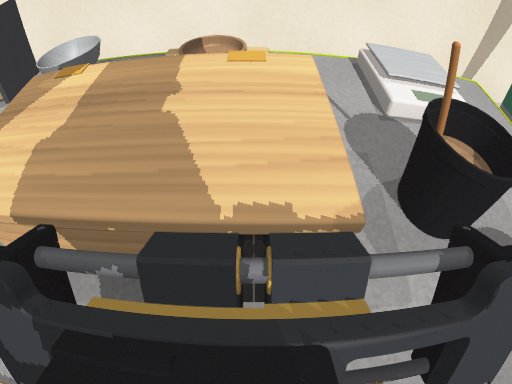

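The wrist view shows the tips disappearing beneath the lid's front edge at about (253,235), with no force yet. Now I'll lift.

>>> {"api": "drive_tool", "payload": {
  "plan": [
    [-10, -6, 0, 0, 0, 0, 0],
    [-20, -11, 0, 0, 0, 0, 0],
    [-29, -17, 0, 0, 0, 0, 0],
    [-38, -22, 0, 0, 0, 0, 0],
    [-51, -28, 0, 0, 0, 0, 0],
    [-65, -33, 0, 0, 0, 0, 0],
    [-79, -38, 0, 0, 0, 0, 0],
    [-94, -42, 0, 0, 0, 0, 0],
    [-94, -42, 0, 0, 0, 0, 0]
  ]
}}

```text
time: 5.65
position: [0.4988, -0.3175, 0.1895]
tool_rot: [-0.321, -0.626, 0.627, -0.335]
ft_force: [-2.6, -0.6, -1.4]
grip_width: 0.0006
```

Run:
```python
from h import *
o=get_obs(); print(np.round(o["position"],4),np.round(o["q"],2),np.round(o["ft_force"],1))
cv2.imwrite("pics/s3.png",camera("scene")); 
for t in ("chest_lid_lip","chest_lid_hinge"): print([(d["conf"],d["location"]) for d in mark_of("scene",t)][:2])
for th in (0,.4,.5,.6): x,z=lidpt(th,.202,.006); print(th,proj("scene",box(BP,[[x,0,z]])))
r0=R.from_quat(o["tool_rot"])
for th in (.5,.65,.8,.95,1.1,1.25,1.4,1.5):
    x,z=lidpt(th,.188,.006); n=np.array([-np.sin(th),-np.cos(th)])*.0095
    P=box(BP,[[x+n[0],-.1,z+n[1]]])[0]; print(th,np.round(r0.inv().apply(P-o["position"])*1e3).tolist())
```

```text
[ 0.4988 -0.3175  0.1895] [-1.19  0.58  2.11  1.6   0.87 -1.03] [-2.6 -0.6 -1.4]
[(0.8, [190.6, 184.1]), (0.25, [256.1, 208.6])]
[(0.76, [203.1, 240.1])]
0 [[191.06949239 204.9172974 ]]
0.4 [[189.70109685 186.57446876]]
0.5 [[189.65344415 182.98288685]]
0.6 [[189.73336988 179.87726371]]
0.5 [-4.0, 0.0, -0.0]
0.65 [-32.0, -3.0, -0.0]
0.8 [-60.0, -2.0, -0.0]
0.95 [-88.0, 3.0, 0.0]
1.1 [-115.0, 13.0, 0.0]
1.25 [-140.0, 26.0, 0.0]
1.4 [-162.0, 43.0, 0.0]
1.5 [-176.0, 56.0, 0.0]
```

>>> {"api": "drive_tool", "payload": {
  "plan": [
    [-14, -2, 0, 0, 0, 0, 0],
    [-32, -3, 0, 0, 0, 0, 0],
    [-46, -3, 0, 0, 0, 0, 0],
    [-60, -2, 0, 0, 0, 0, 0],
    [-74, 0, 0, 0, 0, 0, 0],
    [-88, 3, 0, 0, 0, 0, 0],
    [-102, 8, 0, 0, 0, 0, 0],
    [-115, 13, 0, 0, 0, 0, 0],
    [-128, 19, 0, 0, 0, 0, 0],
    [-140, 26, 0, 0, 0, 0, 0]
  ]
}}

```text
time: 6.8
position: [0.5999, -0.3151, 0.2851]
tool_rot: [0.322, 0.629, -0.625, 0.332]
ft_force: [-0.6, -0.5, -1.2]
grip_width: 0.0006
```

Run:
```python
from h import *
o=get_obs(); print(np.round(o["position"],4),np.round(o["q"],2),np.round(o["ft_force"],1))
cv2.imwrite("pics/s4.png",camera("scene")); 
for t in ("chest_lid_lip","chest_lid_hinge"): print([(d["conf"],d["location"]) for d in mark_of("scene",t)][:2])
for th in (1.1,1.2,1.3): x,z=lidpt(th,.202,.006); print(th,proj("scene",box(BP,[[x,0,z]])))
r0=R.from_quat(o["tool_rot"])
for th in (1.25,1.4,1.5,1.6,1.7,1.8,1.87):
    x,z=lidpt(th,.188,.006); n=np.array([-np.sin(th),-np.cos(th)])*.0075
    P=box(BP,[[x+n[0],-.1,z+n[1]]])[0]; print(th,np.round(r0.inv().apply(P-o["position"])*1e3).tolist())
```

```text
[ 0.5999 -0.3151  0.2851] [-0.98  0.43  1.88  1.4   0.77 -0.48] [-0.6 -0.5 -1.2]
[(0.59, [192.6, 174.9])]
[(0.61, [205.4, 241.9]), (0.37, [316.1, 175.8])]
1.1 [[192.15298216 173.130716  ]]
1.2 [[193.04645974 173.80257892]]
1.3 [[194.0712156  175.21585559]]
1.25 [-5.0, -2.0, 0.0]
1.4 [-28.0, 15.0, 0.0]
1.5 [-41.0, 28.0, 0.0]
1.6 [-53.0, 43.0, -0.0]
1.7 [-64.0, 58.0, -0.0]
1.8 [-73.0, 75.0, -0.0]
1.87 [-78.0, 87.0, -0.0]
```

>>> {"api": "drive_tool", "payload": {
  "plan": [
    [-14, 6, 0, 0, 0, 0, 0],
    [-28, 15, 0, 0, 0, 0, 0],
    [-35, 22, 0, 0, 0, 0, 0],
    [-41, 28, 0, 0, 0, 0, 0],
    [-47, 35, 0, 0, 0, 0, 0],
    [-53, 43, 0, 0, 0, 0, 0],
    [-58, 50, 0, 0, 0, 0, 0],
    [-64, 58, 0, 0, 0, 0, 0],
    [-68, 66, 0, 0, 0, 0, 0],
    [-72, 73, 0, 0, 0, 0, 0]
  ]
}}

```text
time: 7.95
position: [0.702, -0.3139, 0.3032]
tool_rot: [0.322, 0.628, -0.625, 0.333]
ft_force: [-0.3, -0.1, 0.7]
grip_width: 0.0006
```

>>> {"api": "drive_tool", "payload": {
  "plan": [
    [0, 0, 0, 0, 0, 0, 0],
    [0, 0, 0, 0, 0, 0, 0],
    [0, -20, 0, 0, 0, 0, 0],
    [0, -50, 0, 0, 0, 0, 0],
    [0, -50, 0, 0, 0, 0, 0],
    [0, -50, 0, 0, 0, 0, 0]
  ]
}}

```text
time: 8.55
position: [0.6598, -0.3151, 0.3325]
tool_rot: [0.323, 0.627, -0.626, 0.333]
ft_force: [-0.0, -0.4, -0.8]
grip_width: 0.0003
```

Run:
```python
from h import *
o=get_obs(); print(np.round(o["position"],4),np.round(o["q"],2),np.round(o["ft_force"],1))
S=camera("scene");T=camera("top"); cv2.imwrite("pics/s5.png",S)
a=cv2.resize(S[130:330,80:330],(500,400),interpolation=cv2.INTER_CUBIC);b=cv2.resize(T[90:260,220:400],(300,283))
c=np.zeros((400,800,3),np.uint8);c[:,:500]=a;c[:283,500:]=b;cv2.imwrite("pics/d5.png",c)
for n in ("scene","top"):
  for t in ("chest_lid_lip","chest_lid_hinge","tool_chest","till_side"): print(n,t,[(round(d["conf"],2),np.round(d["location"],1).tolist()) for d in mark_of(n,t)][:2])
for th in (1.7,1.9): x,z=lidpt(th,.202,.006); print(th,proj("scene",box(BP,[[x,0,z]])),proj("top",box(BP,[[x,0,z]])))
```

```text
[ 0.6598 -0.3151  0.3325] [-0.88  0.41  1.72  1.26  0.73 -0.21] [-0.  -0.4 -0.8]
scene chest_lid_lip [(0.67, [205.7, 198.8])]
scene chest_lid_hinge [(0.84, [202.7, 240.9])]
scene tool_chest [(0.65, [200.0, 253.2])]
scene till_side []
top chest_lid_lip [(0.72, [310.9, 93.0])]
top chest_lid_hinge [(0.71, [305.2, 133.5])]
top tool_chest [(0.88, [298.6, 167.5])]
top till_side [(0.82, [320.6, 158.6])]
1.7 [[199.32605886 188.43768622]] [[312.60094662 105.29569549]]
1.9 [[202.4697466  199.37773462]] [[311.33452366  93.84490404]]
```

View pics/d5.png

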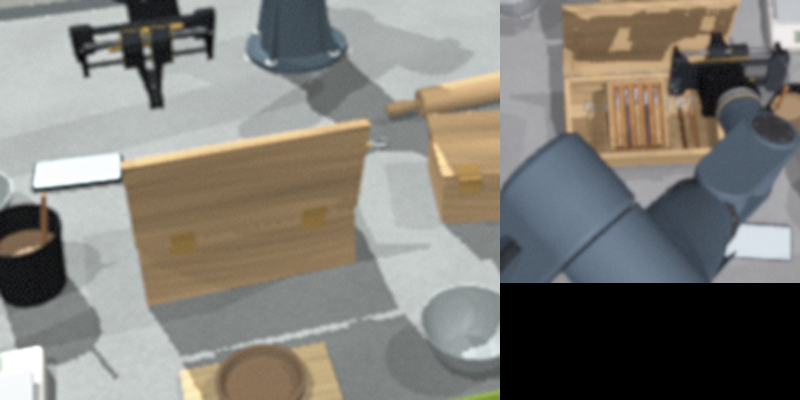

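Run:
```python
from h import *
def inv(P): d=np.array(P)-[BP[0],BP[1],0]; c,s=np.cos(BP[2]),np.sin(BP[2]); return np.round([c*d[0]+s*d[1],-s*d[0]+c*d[1],d[2]],3)
camera("top")
for t,z in (("till_side",.102),("tool_chest",0),("slip_pot",0)):
  d=mark_of("top",t); print(t,d and inv(ray("top",d[0]["location"],z)))
q=get_obs()["q"]
for X,a in (([-.01,-.1,.28],50),([-.01,-.1,.18],70),([-.01,-.1,.075],70),([-.01,.02,.075],70)):
    P=box(BP,[X])[0]; q,e=solve(P,orient(a,1.04,-1),q); print(X,a,P.round(3),e.round(4),q.round(2)); rel(P,orient(a,1.04,-1))
```

```text
till_side [-0.003 -0.037  0.102]
tool_chest [0.001 0.006 0.   ]
slip_pot [-0.    -0.303  0.   ]
[-0.01, -0.1, 0.28] 50 [ 0.573 -0.316  0.28 ] 0.0 [-0.93  0.37  1.77  0.87  0.75  0.04]
shift [92.5, -42.1, -0.4] turn [-0.3, 0.1, -15.2]
[-0.01, -0.1, 0.18] 70 [ 0.573 -0.316  0.18 ] 0.0 [-0.79  0.53  1.64  0.37  0.76  0.52]
shift [174.6, 15.0, -0.8] turn [-0.3, 0.0, -35.2]
[-0.01, -0.1, 0.075] 70 [ 0.573 -0.316  0.075] 0.0 [-0.79  0.69  1.71  0.49  0.55  0.36]
shift [260.8, 74.9, -1.2] turn [-0.3, 0.0, -35.2]
[-0.01, 0.02, 0.075] 70 [ 0.571 -0.196  0.075] 0.0 [-0.62  0.64  1.86  0.54  0.41  0.46]
shift [260.6, 74.3, -121.2] turn [-0.3, 0.0, -35.2]
```

>>> {"api": "drive_tool", "payload": {
  "plan": [
    [20, -20, 0, 0, 0, -3, 0],
    [50, -35, 0, 0, 0, -7, 0],
    [93, -42, 0, 0, 0, -15, 0],
    [120, -23, 0, 0, 0, -22, 0],
    [147, -4, 0, 0, 0, -29, 0],
    [175, 15, -5, 0, 0, -35, 0],
    [175, 15, -5, 0, 0, -35, 0],
    [175, 15, -5, 0, 0, -35, 0]
  ]
}}

```text
time: 10.05
position: [0.5729, -0.3109, 0.1794]
tool_rot: [0.119, 0.696, -0.696, 0.13]
ft_force: [-0.5, -0.4, -0.0]
grip_width: 0.0004
```

Run:
```python
from h import *
o=get_obs(); print(np.round(o["position"],4),np.round(o["q"],2),np.round(o["ft_force"],1))
rel(box(BP,[[-.01,-.1,.075]])[0],orient(70,1.04,-1)); rel(box(BP,[[-.01,.017,.075]])[0],orient(70,1.04,-1))
cv2.imwrite("pics/w6.png",camera("wrist"))
```

```text
[ 0.5729 -0.3109  0.1794] [-0.79  0.52  1.65  0.37  0.75  0.52] [-0.5 -0.4 -0. ]
shift [36.2, 97.9, 4.5] turn [-0.2, -0.0, -0.3]
shift [36.3, 97.5, -112.5] turn [-0.2, -0.0, -0.3]
```

View pics/w6.png

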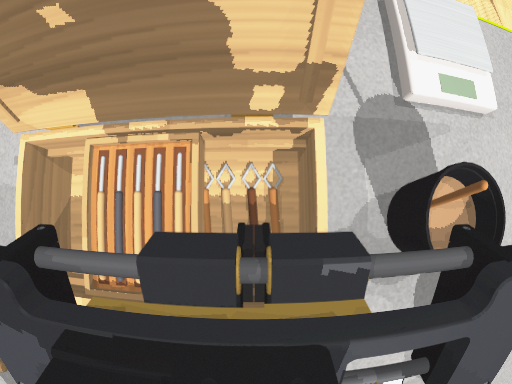

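The fingertips (col ≈254) hang over the gap between the till's right side (col ≈203) and the box's right wall (col ≈315). I'll descend.

>>> {"api": "drive_tool", "payload": {
  "plan": [
    [9, 25, 1, 0, 0, 0, 0],
    [18, 50, 2, 0, 0, 0, 0],
    [27, 74, 3, 0, 0, 0, 0],
    [36, 98, 4, 0, 0, 0, 0],
    [36, 98, 4, 0, 0, 0, 0]
  ]
}}

```text
time: 10.6
position: [0.5707, -0.3155, 0.0736]
tool_rot: [0.119, 0.697, -0.696, 0.128]
ft_force: [-0.9, 0.0, -0.4]
grip_width: 0.0006
```

>>> {"api": "drive_tool", "payload": {
  "plan": [
    [0, 0, -10, 0, 0, 0, 0],
    [0, 0, -20, 0, 0, 0, 0],
    [0, 0, -30, 0, 0, 0, 0],
    [0, 0, -40, 0, 0, 0, 0],
    [0, 0, -50, 0, 0, 0, 0],
    [0, 0, -60, 0, 0, 0, 0],
    [0, 0, -68, 0, 0, 0, 0],
    [0, 0, -76, 0, 0, 0, 0],
    [0, 0, -84, 0, 0, 0, 0],
    [0, 0, -90, 0, 0, 0, 0]
  ]
}}

```text
time: 11.6
position: [0.5715, -0.2253, 0.0749]
tool_rot: [-0.119, -0.696, 0.697, -0.13]
ft_force: [0.1, -1.1, 2.6]
grip_width: 0.0006
```

Run:
```python
from h import *
o=get_obs(); print(np.round(o["position"],4),np.round(o["ft_force"],1))
rel(box(BP,[[-.01,.017,.075]])[0],orient(70,1.04,-1))
cv2.imwrite("pics/w7.png",camera("wrist"))
```

```text
[ 0.5715 -0.2253  0.0749] [ 0.1 -1.1  2.6]
shift [0.2, -0.3, -26.7] turn [-0.3, -0.1, -0.2]
```

View pics/w7.png

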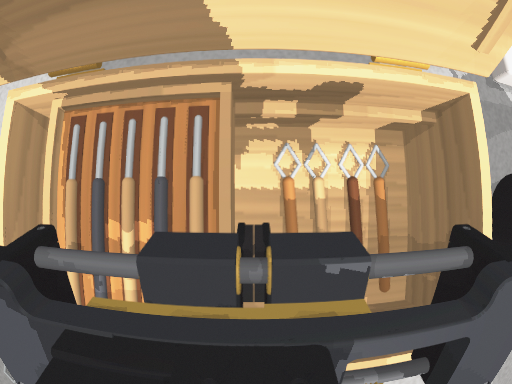

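The till is moving left with the fingers; its left edge (col ≈55) still has a gap to the left wall. I'll continue gently and watch the force.

>>> {"api": "drive_tool", "payload": {
  "plan": [
    [0, 0, -5, 0, 0, 0, 0],
    [0, 0, -10, 0, 0, 0, 0],
    [0, 0, -14, 0, 0, 0, 0],
    [0, 0, -17, 0, 0, 0, 0],
    [0, 0, -20, 0, 0, 0, 0],
    [0, 0, -22, 0, 0, 0, 0],
    [0, 0, -24, 0, 0, 0, 0],
    [0, 0, -24, 0, 0, 0, 0]
  ]
}}

```text
time: 12.45
position: [0.5708, -0.2015, 0.0747]
tool_rot: [-0.118, -0.696, 0.696, -0.13]
ft_force: [0.4, -0.1, 0.1]
grip_width: 0.0008
```

>>> {"api": "drive_tool", "payload": {
  "plan": [
    [0, 0, -1, 0, 0, 0, 0],
    [0, 0, -2, 0, 0, 0, 0],
    [0, 0, -3, 0, 0, 0, 0],
    [0, 0, -4, 0, 0, 0, 0],
    [0, 0, -4, 0, 0, 0, 0]
  ]
}}

```text
time: 12.95
position: [0.5708, -0.1978, 0.0747]
tool_rot: [-0.118, -0.696, 0.696, -0.13]
ft_force: [-0.6, -0.3, -0.5]
grip_width: 0.0003
```

>>> {"api": "drive_tool", "payload": {
  "plan": [
    [0, 0, -1, 0, 0, 0, 0],
    [0, 0, -2, 0, 0, 0, 0],
    [0, 0, -3, 0, 0, 0, 0],
    [0, 0, -3, 0, 0, 0, 0]
  ]
}}

```text
time: 13.35
position: [0.571, -0.1956, 0.0748]
tool_rot: [-0.119, -0.695, 0.697, -0.13]
ft_force: [-1.9, -3.8, -1.3]
grip_width: 0.0002
```

Run:
```python
from h import *
print(get_obs()["ft_force"])
cv2.imwrite("pics/w8.png",camera("wrist"))
```

```text
[-1.90294437 -3.84173723 -1.3066859 ]
```

View pics/w8.png

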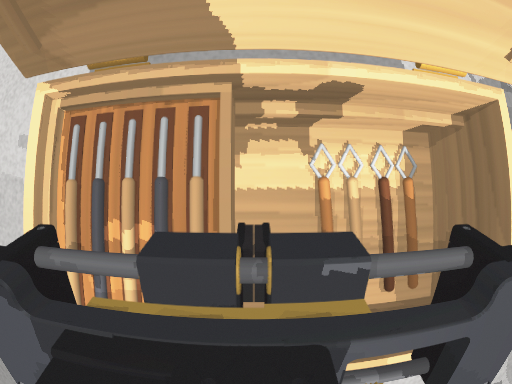

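The till looks hard against the left wall (col ≈50) and the force is up to 3.8 N. I'll press 2 mm more to confirm.

>>> {"api": "drive_tool", "payload": {
  "plan": [
    [0, 0, -1, 0, 0, 0, 0],
    [0, 0, -2, 0, 0, 0, 0],
    [0, 0, -2, 0, 0, 0, 0]
  ]
}}

```text
time: 13.7
position: [0.5711, -0.1954, 0.0749]
tool_rot: [-0.119, -0.694, 0.698, -0.13]
ft_force: [-4.4, -10.2, -1.6]
grip_width: 0.0006
```

The force rose to 10 N with no motion, so the till is at its end stop. I'll back off and withdraw.

>>> {"api": "drive_tool", "payload": {
  "plan": [
    [0, 0, 10, 0, 0, 0, 0],
    [0, 0, 25, 0, 0, 0, 0],
    [0, -30, 30, 0, 0, 0, 0],
    [0, -70, 30, 0, 0, 0, 0],
    [0, -115, 30, 0, 0, 0, 0],
    [0, -160, 30, 0, 0, 0, 0],
    [0, -200, 30, 0, 0, 0, 0],
    [0, -200, 30, 0, 0, 0, 0]
  ]
}}

```text
time: 14.5
position: [0.5035, -0.2256, 0.2685]
tool_rot: [-0.121, -0.693, 0.699, -0.133]
ft_force: [0.1, -0.7, -0.1]
grip_width: 0.0003
```

Run:
```python
from h import *
o=get_obs(); print(np.round(o["position"],3),np.round(o["ft_force"],1))
S=camera("scene");W=camera("wrist");camera("top")
for n in ("scene","top"):
  for t in ("chest_lid_lip","tool_chest","tile_box","till_side","slip_pot"): print(n,t,[(round(d["conf"],2),np.round(d["location"],1).tolist()) for d in mark_of(n,t)][:2])
cv2.imwrite("pics/e.png",cv2.resize(cv2.hconcat([S,W]),(800,300),interpolation=cv2.INTER_AREA))
```

```text
[ 0.504 -0.226  0.268] [ 0.1 -0.7 -0.1]
scene chest_lid_lip [(0.68, [202.5, 199.5]), (0.32, [204.0, 253.2])]
scene tool_chest [(0.81, [200.7, 251.7])]
scene tile_box [(0.78, [323.1, 225.3])]
scene till_side []
scene slip_pot [(0.73, [96.7, 272.7])]
top chest_lid_lip [(0.56, [312.4, 92.1]), (0.55, [166.5, 249.5])]
top tool_chest [(0.9, [300.6, 168.7])]
top tile_box [(0.6, [184.9, 174.1])]
top till_side []
top slip_pot [(0.96, [386.6, 163.5])]
```

View pics/e.png

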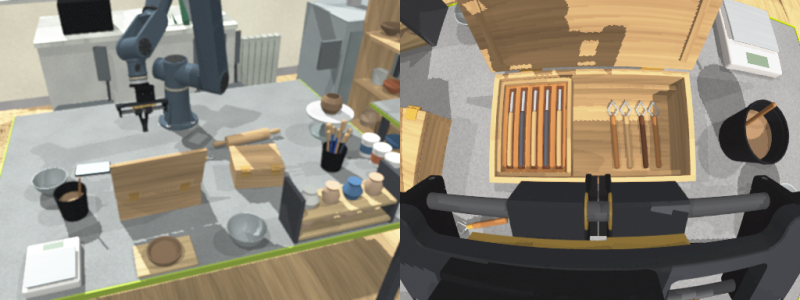

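The lid is open on its stop, the till is flush with the left wall (composite col ≈498–572), and the robot is clear of everything. I'll hand in.

```bash
python3 -c "
from rig import *
print(hand_in())"
```

```text
the job is handed in; nothing more can be done
None
```

I opened the wide box and pushed its till hard against the left end, then handed the job in at about 14.7 s of the 54 s allowed. Hand-in gives no verdict, so this rests on my last checks.

- **Lid:** I raised it from under the front lip, to the right of its middle, and tipped it slowly past upright. It rests open: the lip is seen where a lid at 1.9 rad should put it, within 4 px in both the scene and top views.
- **Till:** I pushed it until it stopped moving and the force rose to 10 N, and the wrist picture shows it flush with the left wall. The network could not find the till's right side in the last pictures, so its final position is not measured.
- **Wide box:** its mark moved about 3 px in the top picture, under 10 mm and about what the network is off by.
- **Other things:** the narrow box is shut and sits where it was. Nothing else looks moved, though I measured only the narrow box and the slip pot at the end. The robot was well clear of everything.

The right-hand gap first measured 113 mm, against the 75 to 105 mm you gave. I put that down to a few millimetres of error in my box pose, and it did not affect the push.

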